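Close up the instrument cassette for the steriliser

ROBOT

A 7-joint arm with a two-finger parallel gripper is mounted at the origin on a cart in front of the work surface, level with it; the furniture and walls round the work are solid. World frame = base frame: x ahead of the robot, y to its left, z up, the work surface at z = 0. Lengths are in m, angles in rad, forces in N, time in s.
With the tool pointing down it reaches from about 0.35 to 0.9 m from the base axis. Payload 8.1 kg.
Tool frame: the origin (TCP) lies midway between the tips of the shut fingers; the grasp point (between the pads) lies 19 mm behind it; z points along the fingers, y is the line along which they close (so a half turn about z gives the same grasp; the last joint's range is limited). The gripper opens to 85 mm and grips with 20 to 120 N. Pads are 22 mm wide; open, the fingers measure 114 mm over their backs; the gripper's body (76 mm by 85 mm) begins 54 mm behind the grasp point. The pads swing forward as they close: fully open they stand 13 mm farther back than shut.
Start: joints at [1.233, 0.434, 0.025, 1.573, -0.012, 1.134, -0.075], TCP at [0.145, -0.608, 0.231] pointing down, gripper open.
Joint ranges: [-2.62, 2.62], [-0.44, 2.09], [-1.27, 1.32], [0.08, 2.57], [-1.32, 4.46], [0.12, 2], [-2.74, 2.74]. Speed limits (rad/s): [2.22, 2.22, 3.01, 3.01, 3.14, 3.14, 3.14].

INTERFACE

Orientations are given as a unit quaternion [x, y, z, w].
In Python, from bench import ctrl gives the robot as it stands. The module is installed in compiled form; this text tells all that it offers.
- The arm moves only by the tool move_arm, never from a script. Its arguments are lists of equal length, an entry for each row: "delta_pos": the shift along the tool's x, y, z in units of 120 mm (1.0 is 120 mm), a list of three; "roll": the turn about the tool's z in units of 2 pi rad (1.0 is 2 pi rad); "fingers": the opening, from -1 (shut) to 1 (fully open). A call has 1 to 8 rows; each row is the pose to reach, as a shift and turn from the pose commanded when the call began, along the tool's axes at that moment, turning the shorter way round; what a row does not reach only later rows make up. A row lasts 1/10 s, in which the tool goes at most 50 mm and 8.59 degrees, less where a joint would pass 70% of its speed; a pose out of reach is approached as far as the arm can. A call with a number of a shift or a turn outside -1 to 1 is refused whole. A call with a gripper value outside its range is refused whole. The fingers move at their own pace and stop on an object; "squeeze" is the grip in N (left out, the last holds). Time passes only in rows, so rows that repeat a pose let the fingers close. It gives the time, the measured TCP pose, the force, the opening and the grip force at its end, in the units of the state.
- ctrl.get_state(): the state, without advancing time (a new reading comes with each control period).
- ctrl.snapshot(name): name is "side" or "top" or "wrist"; returns a dict with "frame" (384x512x3 uint8, red, green, blue), "range_z" (384x512 float32, m along the optical axis (not along the pixel's ray), 0 where there is no reading), "camera_matrix" (3x3 intrinsics, pixels), "k1" (the pictures are not rectified: a ray, as slopes to the right and down, at radius r is drawn at 1 + k1 r^2 times it, then the intrinsics apply), "R" (3x3) and "t" (3): a world point X has camera coordinates R X + t. Camera axes: x right, y down, z forward; pixel columns grow to the right and rows downward; lengths in m; the calibration is good to about 2 mm. A picture is of the moment at which its call begins.
- ctrl.hand_in(): hands the job in; it is judged then, once.
The state is a dict: "time_s": time; "joint_pos": joint angles; "joint_vel": joint speeds; "effort": joint torques, N m; "tool_pos": TCP position; "ee_rot": TCP orientation; "ft_force": force on the tool from outside, world axes, zero at the start; "ft_torque": the same for the moment, N m; "finger_gap": finger opening in m; "grip_force": force on a finger pad.
Only numpy, scipy, OpenCV 4.12 (cv2) and the standard library are available. Lean on these libraries where they do the work, as an engineer would, in place of code of your own. Each camera call takes 0.05 s, during which the arm holds its last target. There are 200 camera calls.

TASK

Make the open instrument cassette ready for the steriliser, pushing with the fingertips only: first swing its retaining bar down flat over the instruments, then swing the lid down until it is fully shut, then push the thumb latch on the lid forward as far as it goes, so that its tongue sits under the keeper bridge. Do not pick anything up: the tweezers, strip and nub stay lying in the cassette, and the bottle and marker beside it are left where they are.

Things in the scene. Friction and masses are not known exactly. Their poses are not given: they have to be found in the camera images.
- cassette: Steel sterilising cassette: pan 140 (x) by 200 (y) mm, walls 34 mm high, inner floor 5 mm up; it does not shift. Origin: centre of the underside; x points from the front wall to the rear (hinge) wall, y left, z up. At yaw 0 the front faces the robot. Before the front wall (x = -77 to -85 mm) stands the keeper, a bridge 44 mm wide on two legs, underside 46.5 and top 50.5 mm above the table.
- rbar (a joint): Angle of the instrument retaining bar (rad): 0 = lying flat over the instruments (its stop), growing as it stands up about the hinge at its left end, up to 1.5; starts half raised to nearly upright. Turning axis parallel to the cassette's x. A stiff hinge: it stays where it is left; under 1 N near its free end moves it. A raised bar stands in the way of the lid.
- rbar_hinge (a point): Hinge axis of the retaining bar, inside the cassette's left wall, at (-20, 92, 26) mm in the cassette's frame. From here the bar, a steel strip 12 mm wide and 186 mm long, runs towards the right wall (cassette -y) when flat; its upper face lies 2 mm above the axis. Black rubber strip under it.
- rbar_end (a point): Middle of the widened free end of the bar, on its upper face, 174 mm from the hinge.
- lid (a joint): Angle of the lid (rad): 0 = fully shut (its stop), growing as it opens, up to 1.95; starts open, a little past upright, leaning back. Turning axis parallel to the cassette's y. A stiff hinge: the lid stays where it is left; 1 to 2 N at its front edge moves it.
- lid_hinge (a point): Middle of the lid's hinge axis along the rear wall, at (72, 0, 37) mm in the cassette's frame. Slotted steel lid 206 mm wide and 143 mm deep; the outer face (the top when shut) lies 3.5 mm from the axis.
- lid_front_edge (a point): Middle of the lid's free edge, on its outer face, 142 mm from the hinge axis.
- latch (a joint): Travel of the thumb latch on the lid's outer face (m): 0 = drawn back, 0.018 = fully forward (stop), tongue under the keeper bridge; starts drawn back. Slides towards the lid's free edge (cassette -x when the lid is shut); friction about 2 N, stays where left. If pushed forward early, the tongue lands on top of the bridge and the lid cannot shut.
- latch_tab (a point): Middle of the top of the latch's upright thumb tab: 34 mm wide (across the slide), 8 mm thick along the slide, top 16.5 mm above the lid's outer face; 98 mm from the lid's hinge axis when drawn back. Beneath and ahead of it a latch plate 3.5 mm high between two guides 6 mm high on the lid.
- tweezers: Steel tweezers 122 mm long, 12 mm wide, 10 mm high, lying loose in the cassette along its x, in the left half under the bar. Origin: centre of the underside.
- strip: Ground steel strip 76 x 11 x 4 mm, lying loose on the cassette floor along its x, in the right half. Origin: centre of the underside.
- nub: Small machined steel nub, 23 mm across, 15 mm high, loose on the cassette floor behind the bar, near the middle. Origin: centre of the underside.
- spirit: Bystander: dropper bottle, 43 mm across, 130 mm tall, right of the cassette.
- marker: Bystander: marker pen, 136 mm long, 14 mm thick, lying in front of the cassette.
There are look-alikes about, which are no part of the job. Of the things shaped like the strip, the steel one is meant.

How it is judged:
On the way, in this order (a step that is already met when the one before it is completed fails the run):
1. the retaining bar lies flat while the lid still stands open (value of joint rbar below 0.06 rad and value of joint lid above 0.8 rad), for 0.2 s.
2. the lid is fully shut with the latch still drawn back (value of joint lid below 0.03 rad and value of joint latch below 0.007 m and value of joint rbar below 0.06 rad), for 0.2 s.
3. the latch is fully forward under the keeper (value of joint latch above 0.0145 m and value of joint lid below 0.03 rad), for 0.2 s.
At the end, for the whole second after the job is handed in: Bar flat (under 0.06 rad), lid fully shut (under 0.03 rad), latch forward by more than 14.5 of its 18 mm; tweezers, strip and nub lie inside the cassette (all of step 3 and value of joint rbar below 0.06 rad and x of tweezers in the frame of cassette between -0.07 and 0.07 m and y of tweezers in the frame of cassette between -0.1 and 0.1 m and height (world z) of each of tweezers, strip, nub below 0.022 m and x of strip in the frame of cassette between -0.07 and 0.07 m and y of strip in the frame of cassette between -0.1 and 0.1 m and x of nub in the frame of cassette between -0.07 and 0.07 m and y of nub in the frame of cassette between -0.1 and 0.1 m); the robot touches nothing.
It fails at once if an instrument is lifted (its origin more than 22 mm above the table) (height (world z) of any of tweezers, strip, nub above 0.022 m).
It fails at once if the bottle or marker is shoved (over 30 mm), lifted or knocked over (distance of any of spirit, marker from where it was at the start of the episode above 0.03 m or angle between spirit's own z axis and vertical above 0.5 rad).
It also fails if it takes over 58 s, if anything falls off the work surface, if the arm or the gripper's body presses on something with over 40 N, if the wrist force passes 120 N, or if a joint passes its speed limit or range.

## Working session

There is one attempt and no reset: what is moved stays moved. The work goes in short steps, Python scripts to look and compute and a tool call to move; the robot and the scene stay as the last step left them, time stands still between calls to the robot, and variables do not carry over. Pictures are saved under pics/ and viewed, at most 10 in all, crops included, and the job is handed in when it is done.

Besides the shell and the picture viewer there is one more tool, called after "Request:" as name(argument=value, ...) on one line, values as JSON. move_arm: Moves the arm, as the interface text tells. Shifts and turns lie within -1 to 1; 1 stands for 120 mm of shift or 2 pi rad of turn. Its arguments: {"type":"object","properties":{"delta_pos":{"type":"array"},"roll":{"type":"array"},"fingers":{"type":"array"},"squeeze":{"type":"number"}},"required":["delta_pos","roll","fingers"]}

```bash
mkdir -p pics
cat > h.py <<'E'
import numpy as np, cv2
from bench import ctrl
def snap(n):
    s=ctrl.snapshot(n); np.savez(''+n+'.npz',**{k:np.asarray(v) for k,v in s.items()}); return s
def load(n): return dict(np.load(''+n+'.npz'))
def cloud(s):
    K=s['camera_matrix'];k=float(s['k1']);v,u=np.mgrid[0:384,0:512]
    pts=np.stack([u,v],-1).reshape(-1,1,2).astype(float)
    n=cv2.undistortPoints(pts,K,np.array([k,0,0,0.]))[:,0]
    z=s['range_z'].reshape(-1,1); c=np.hstack([n*z,z])
    W=(c-s['t'])@s['R']; W[z[:,0]==0]=np.nan
    return W.reshape(384,512,3)
E
python3 - <<'E'
from h import *
a=snap('side');b=snap('top')
for n,s in(('side',a),('top',b)):
    cv2.imwrite(f'pics/{n}0.png',cv2.cvtColor(cv2.resize(s['frame'],(800,600)),cv2.COLOR_RGB2BGR))
    print(n,s['k1'],-s['R'].T@s['t'],s['R'][2])
print(ctrl.get_state())
E
```

```text
side -0.12088843336977255 [0.27032004 0.76683964 0.44542933] [ 0.25209744 -0.88974407 -0.38052908]
top -0.135113678170143 [ 0.36395104 -0.07258771  0.95164317] [ 0.17839282  0.0091295  -0.983917  ]
{'time_s': 0.1, 'joint_pos': array([ 1.23339472,  0.43513833,  0.02498415,  1.57399105, -0.01161107,
        1.13397053, -0.07509651]), 'joint_vel': array([-1.37215410e-03, -1.92664990e-03, -2.07550108e-04, -3.22574757e-03,
       -9.09023292e-04, -6.43346034e-04,  1.77041605e-05]), 'effort': array([ 2.88921627e-03, -6.71761680e+01,  1.02761060e+00, -3.16904211e+01,
        1.56902644e-02,  7.13920046e-03,  8.07254594e-06]), 'tool_pos': array([ 0.14525322, -0.60744049,  0.23061968]), 'ee_rot': array([ 9.93120893e-01,  1.17091535e-01, -1.38487554e-04, -6.66806947e-04]), 'ft_force': array([ 0.25101877, -0.58485113, -0.09427148]), 'ft_torque': array([0.00549994, 0.00375346, 0.002094  ]), 'grip_force': 0.0, 'finger_gap': 0.08540135274092667}
```

View pics/side0.png

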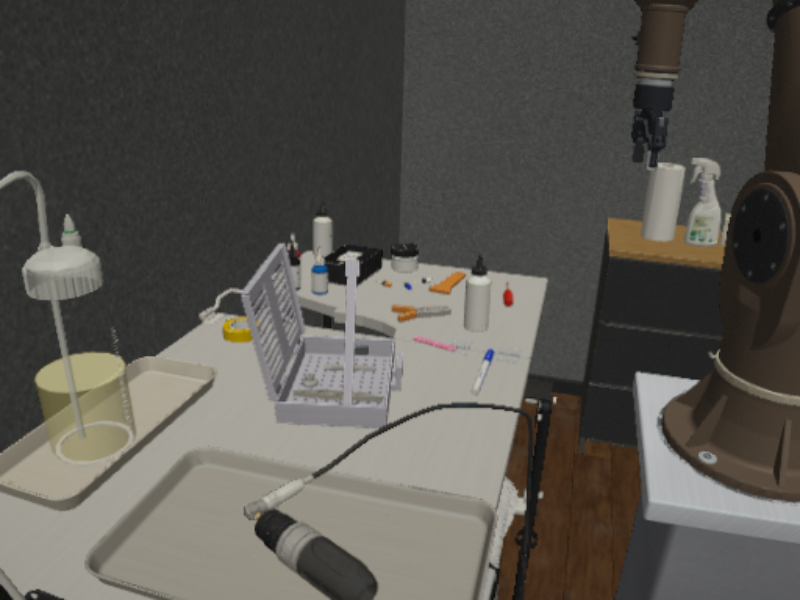

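View pics/top0.png

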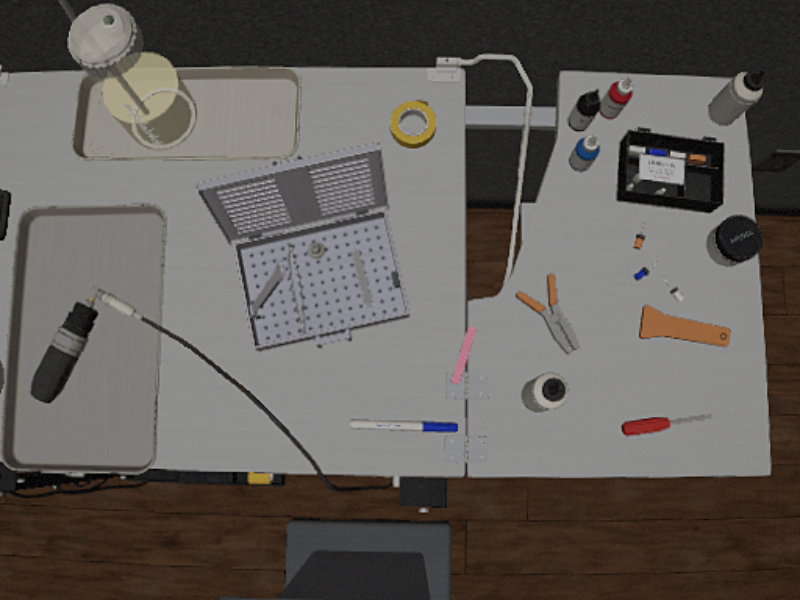

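The top view shows the cassette at about (322,278), yawed a little to the left. The raised bar is at (268,290), the tweezers at (297,290), the nub at (316,249) and the strip at (362,277). The marker lies at (404,426) and the bottle at (546,392). The other bar-like pieces (pink strip at (464,355), orange scraper) are look-alikes. Next I measure with depth.

Run:
```python
from h import *
b=load('top');W=cloud(b)
a=load('side');V=cloud(a)
# front keeper/walls: rim points z 0.030..0.038
def reg(s,W,u0,u1,v0,v1,z0,z1):
    m=np.zeros((384,512),bool);m[int(v0*.64):int(v1*.64),int(u0*.64):int(u1*.64)]=1
    m&=(W[...,2]>z0)&(W[...,2]<z1);return m
m=reg(b,W,225,420,200,360,.029,.040)
P=W[m];print(len(P));r=cv2.minAreaRect((P[:,:2]*1000).astype(np.float32));print('rim',r)
m=reg(b,W,225,420,200,360,.044,.056);print('keeper/bar',np.nanmean(W[m],0),m.sum())
# bar
for n,s,C,box in(('top',b,W,(240,300,250,325)),('side',a,V,(340,362,250,410))):
    m=reg(s,C,*box,.05,.3);P=C[m];z=P[:,2]
    print(n,len(P))
    for lo in np.arange(.05,.26,.02):
        q=P[(z>=lo)&(z<lo+.02)]
        if len(q):print(round(lo,2),len(q),np.median(q,0).round(4))
# lid
m=reg(b,W,195,390,145,240,.06,.3);P=W[m];c=P.mean(0);n=np.linalg.svd(P-c,full_matrices=False)[2][2];print('lid',c,n,len(P),P[:,2].max())
# debug crop
x=b['frame'][85:235,120:270];cv2.imwrite('pics/crop.png',cv2.cvtColor(cv2.resize(x,(600,600),interpolation=cv2.INTER_CUBIC),cv2.COLOR_RGB2BGR))
for nm,(u,v) in dict(marker1=(355,424),marker2=(455,427),bottle=(553,388)).items(): print(nm,W[int(v*.64),int(u*.64)])
```

```text
759
rim ((550.5952758789062, 36.03643798828125), (157.06292724609375, 202.53733825683594), 13.580735206604004)
keeper/bar [0.59399468 0.04813559 0.05009715] 475
top 193
0.05 18 [0.5171 0.1083 0.0595]
0.07 24 [0.5181 0.1009 0.0799]
0.09 20 [0.5198 0.0929 0.1024]
0.11 20 [0.522  0.0864 0.1206]
0.13 21 [0.5225 0.0777 0.142 ]
0.15 28 [0.5236 0.0704 0.1595]
0.17 29 [0.526  0.0635 0.1831]
0.19 33 [0.5292 0.0567 0.1977]
side 542
0.05 66 [0.5171 0.1078 0.0604]
0.07 69 [0.5199 0.1008 0.0814]
0.09 65 [0.5207 0.0935 0.0997]
0.11 68 [0.5229 0.0861 0.1196]
0.13 74 [0.5248 0.0784 0.1405]
0.15 64 [0.5263 0.0714 0.1606]
0.17 83 [0.5284 0.0635 0.1821]
0.19 53 [0.5297 0.0583 0.1956]
lid [0.6427839  0.05780834 0.12869917] [-0.95647602 -0.23067179  0.17872924] 3587 0.1831432206132647
marker1 [ 0.37488904 -0.01177424  0.01146919]
marker2 [ 0.37274107 -0.13669268  0.01199355]
bottle [ 0.41611    -0.23840992  0.11601713]
```

View pics/crop.png

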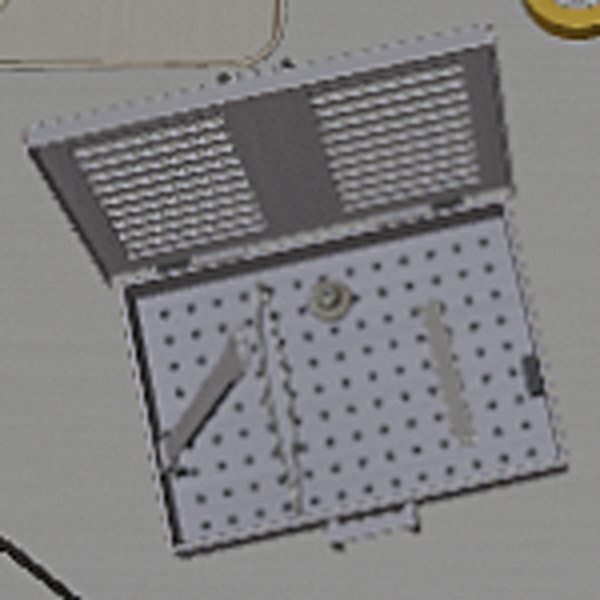

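```bash
cat >> h.py <<'E'
YAW=np.radians(13.57);O=np.array([.557,.0376,0]);c,s_=np.cos(YAW),np.sin(YAW)
C=np.array([[c,-s_,0],[s_,c,0],[0,0,1]])
from scipy.spatial.transform import Rotation as Ro
def st():
    s=ctrl.get_state();R=Ro.from_quat(s['ee_rot']).as_matrix();p=np.array(s['tool_pos'])
    print('t',s['time_s'],'cass mm',((p-O)@C*1000).round(1),'F cass',(np.array(s['ft_force'])@C).round(2),'gap',round(s['finger_gap'],4),'toolx',np.degrees(np.arctan2(R[1,0],R[0,0])).round(2),'tz',R[:,2].round(3))
    return p,R
def to(*T):
    p,R=st()
    for t in T: print(t,((C@(np.array(t)/1000)+O-p)@R/.12).round(3))
E
python3 - <<'E'
from h import *
to((-20,92,250),(-20,92,166))
W=cloud(load('top'))
L=(W-O)@C*1000
m=(L[...,2]>28)&(L[...,2]<40)&(abs(L[...,0])<95)&(abs(L[...,1])<115)
print(np.percentile(L[m],[0.5,5,50,95,99.5],axis=0).round(1))
m=(L[...,2]>41)&(L[...,2]<56)&(L[...,0]<-60)&(L[...,0]>-100)&(abs(L[...,1])<60);print('keeper',m.sum(),L[m].min(0),L[m].max(0))
E
```

```text
t 0.1 cass mm [-551.6 -530.4  230.6] F cass [ 0.11 -0.63 -0.09] gap 0.0854 toolx 13.45 tz [-0.     0.001 -1.   ]
(-20, 92, 250) [ 4.419 -5.196 -0.155]
(-20, 92, 166) [ 4.419 -5.196  0.545]
[[ -83.9 -101.2   28.1]
 [ -70.  -100.    29. ]
 [  23.2   12.2   33.3]
 [  70.2   97.    38.4]
 [  71.6   98.3   39.7]]
keeper 100 [-85.27365697 -23.43119809  43.11954178] [-77.07625948  20.70436155  55.00072411]
```

```bash
sed -i 's/O=np.array(\[.557,.0376,0\])/O=np.array([.5573,.0363,0])/' h.py
```

Request:
move_arm(delta_pos=[[1,-1,-0.2],[1,-1,-0.2],[1,-1,-0.2],[1,-1,-0.2],[1,-1,-0.2]], roll=[0,0,0,0,0], fingers=[-1,-1,-1,-1,-1])

```text
time_s: 0.6
tool_pos: [0.2368, -0.4603, 0.2559]
ee_rot: [0.993, 0.12, 0.001, -0.0]
ft_force: [-0.7, -0.7, 0.4]
finger_gap: 0.0123
grip_force: 0.0
```

Request:
move_arm(delta_pos=[[1,-1,0],[1,-1,0],[1,-1,0],[1,-1,0],[1,-1,0]], roll=[0,0,0,0,0], fingers=[-1,-1,-1,-1,-1])

```text
time_s: 1.1
tool_pos: [0.3244, -0.3166, 0.2552]
ee_rot: [0.993, 0.119, 0.0, -0.0]
ft_force: [0.3, -0.2, -0.1]
finger_gap: 0.0002
grip_force: 0.0
```

Request:
move_arm(delta_pos=[[1,-1,0],[1,-1,0],[1,-1,0],[1,-1,0],[1,-1,0]], roll=[0,0,0,0,0], fingers=[-1,-1,-1,-1,-1])

```text
time_s: 1.6
tool_pos: [0.4131, -0.1728, 0.2551]
ee_rot: [0.993, 0.119, 0.0, -0.0]
ft_force: [0.0, -0.4, -1.7]
finger_gap: 0.0003
grip_force: 0.0
```

Request:
move_arm(delta_pos=[[0.9,-1,0],[0.9,-1,0],[0.9,-1,0],[0.9,-1,0],[0.9,-1,0]], roll=[0,0,0,0,0], fingers=[-1,-1,-1,-1,-1])

```text
time_s: 2.1
tool_pos: [0.4896, -0.0326, 0.2548]
ee_rot: [0.993, 0.118, -0.0, -0.0]
ft_force: [-0.5, 0.1, 0.4]
finger_gap: -0.0
grip_force: 0.0
```

Request:
move_arm(delta_pos=[[0.5,-1,0],[0.5,-1,0],[0.5,-1,0],[0.5,-1,0],[0.5,-1,0]], roll=[0,0,0,0,0], fingers=[-1,-1,-1,-1,-1])

```text
time_s: 2.6
tool_pos: [0.5196, 0.0957, 0.2548]
ee_rot: [0.993, 0.116, -0.001, 0.001]
ft_force: [-0.1, 0.1, 0.0]
finger_gap: -0.0001
grip_force: 0.0
```

Run:
```python
from h import *
to((-20,92,250),(-20,92,166))
```

```text
t 2.6 cass mm [-22.7  66.6 254.8] F cass [-0.06  0.09  0.  ] gap -0.0001 toolx 13.34 tz [-0.001 -0.002 -1.   ]
(-20, 92, 250) [ 0.022 -0.212  0.039]
(-20, 92, 166) [ 0.023 -0.213  0.739]
```

Request:
move_arm(delta_pos=[[0.02,-0.22,0.04],[0.02,-0.22,0.3],[0.02,-0.22,0.6],[0.02,-0.22,0.74],[0.02,-0.22,0.74]], roll=[0,0,0,0,0], fingers=[-1,-1,-1,-1,-1])

```text
time_s: 3.1
tool_pos: [0.5143, 0.1202, 0.164]
ee_rot: [0.993, 0.115, -0.003, 0.001]
ft_force: [-0.3, 0.3, 0.4]
finger_gap: 0.0005
grip_force: 0.0
```

Run:
```python
from h import *
r=150;w=14
def f(th,r): return (-20, 92-(r*np.cos(th)-2*np.sin(th)-w), 26+r*np.sin(th)+2*np.cos(th))
to(*[tuple(np.round(f(t,155),1)) for t in np.arange(1.25,-.01,-.125)])
```

```text
t 3.1 cass mm [-22.1  91.7 164. ] F cass [-0.26  0.38  0.41] gap 0.0005 toolx 13.21 tz [-0.005 -0.003 -1.   ]
(np.float64(-20.0), np.float64(59.0), np.float64(173.7)) [ 0.019  0.272 -0.081]
(np.float64(-20.0), np.float64(41.0), np.float64(166.7)) [ 0.02   0.422 -0.022]
(np.float64(-20.0), np.float64(23.9), np.float64(157.5)) [0.022 0.564 0.055]
(np.float64(-20.0), np.float64(8.2), np.float64(146.3)) [0.023 0.695 0.149]
(np.float64(-20.0), np.float64(-6.0), np.float64(133.1)) [0.024 0.813 0.259]
(np.float64(-20.0), np.float64(-18.5), np.float64(118.3)) [0.026 0.917 0.382]
(np.float64(-20.0), np.float64(-29.1), np.float64(102.1)) [0.027 1.005 0.517]
(np.float64(-20.0), np.float64(-37.5), np.float64(84.6)) [0.028 1.075 0.663]
(np.float64(-20.0), np.float64(-43.7), np.float64(66.3)) [0.029 1.126 0.816]
(np.float64(-20.0), np.float64(-47.5), np.float64(47.3)) [0.03  1.158 0.974]
(np.float64(-20.0), np.float64(-49.0), np.float64(28.0)) [0.031 1.17  1.135]
```

Request:
move_arm(delta_pos=[[0.02,0.15,-0.05],[0.02,0.27,-0.06],[0.02,0.35,-0.04],[0.02,0.42,-0.02],[0.02,0.5,0.02],[0.02,0.56,0.06],[0.02,0.63,0.1],[0.02,0.7,0.15]], roll=[0,0,0,0,0,0,0,0], fingers=[-1,-1,-1,-1,-1,-1,-1,-1])

```text
time_s: 3.9
tool_pos: [0.5375, 0.0432, 0.148]
ee_rot: [0.993, 0.117, -0.0, -0.0]
ft_force: [0.3, -0.6, 1.1]
finger_gap: -0.0
grip_force: 0.2
```

Run:
```python
from h import *
w=14
def f(th,r): return (-20, 92-(r*np.cos(th)-2*np.sin(th)-w), 26+r*np.sin(th)+2*np.cos(th))
to(*[tuple(np.round(f(t,155),1)) for t in np.arange(1,-.01,-.125)])
s=snap('side');cv2.imwrite('pics/s1.png',cv2.cvtColor(cv2.resize(s['frame'][130:290,130:330],(750,600)),cv2.COLOR_RGB2BGR))
```

```text
t 3.9 cass mm [-17.6  11.3 148. ] F cass [ 0.15 -0.66  1.15] gap -0.0 toolx 13.47 tz [-0.  0. -1.]
(np.float64(-20.0), np.float64(23.9), np.float64(157.5)) [-0.02  -0.105 -0.08 ]
(np.float64(-20.0), np.float64(8.2), np.float64(146.3)) [-0.02   0.026  0.014]
(np.float64(-20.0), np.float64(-6.0), np.float64(133.1)) [-0.019  0.144  0.124]
(np.float64(-20.0), np.float64(-18.5), np.float64(118.3)) [-0.019  0.248  0.247]
(np.float64(-20.0), np.float64(-29.1), np.float64(102.1)) [-0.019  0.337  0.382]
(np.float64(-20.0), np.float64(-37.5), np.float64(84.6)) [-0.019  0.407  0.528]
(np.float64(-20.0), np.float64(-43.7), np.float64(66.3)) [-0.019  0.458  0.68 ]
(np.float64(-20.0), np.float64(-47.5), np.float64(47.3)) [-0.019  0.49   0.839]
(np.float64(-20.0), np.float64(-49.0), np.float64(28.0)) [-0.019  0.503  1.   ]
```

View pics/s1.png

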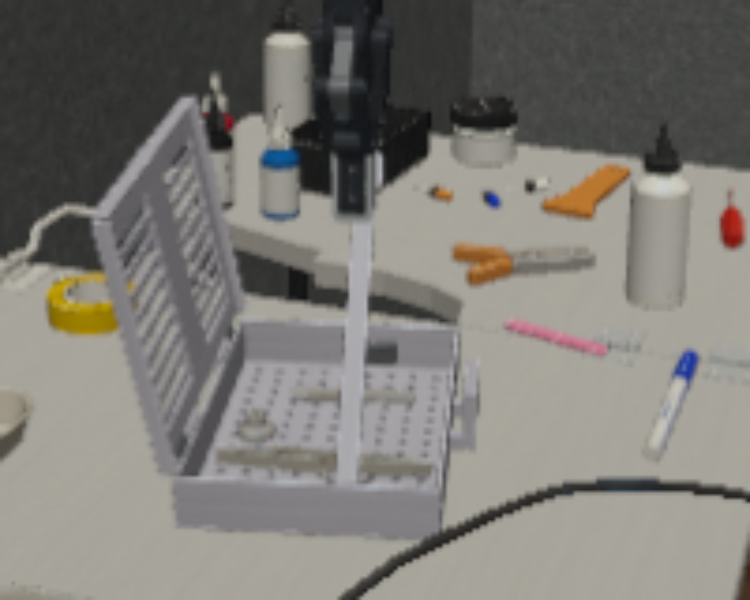

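The shut fingertips at (352,195) bear on the bar at (357,230), and the bar is following. I'll carry on along the arc.

Request:
move_arm(delta_pos=[[-0.02,0.14,0.12],[-0.02,0.25,0.25],[-0.02,0.34,0.38],[-0.02,0.41,0.53],[-0.02,0.46,0.68],[-0.02,0.49,0.84],[-0.02,0.5,0.94],[-0.02,0.5,1.0]], roll=[0,0,0,0,0,0,0,0], fingers=[-1,-1,-1,-1,-1,-1,-1,-1])

```text
time_s: 4.75
tool_pos: [0.5485, -0.0155, 0.0274]
ee_rot: [0.993, 0.117, -0.001, -0.0]
ft_force: [-1.0, -1.8, 11.3]
finger_gap: -0.0001
grip_force: 6.2
```

Request:
move_arm(delta_pos=[[0,0,0.02],[0,0,0.03],[0,0,0.03]], roll=[0,0,0], fingers=[-1,-1,-1])

```text
time_s: 5.05
tool_pos: [0.549, -0.0154, 0.0267]
ee_rot: [0.993, 0.117, 0.0, 0.001]
ft_force: [-7.8, -2.4, 21.6]
finger_gap: 0.0002
grip_force: 11.5
```

Run:
```python
from h import *
to((-20,-45,28))
```

```text
t 5.05 cass mm [-20.3 -48.3  26.7] F cass [-8.14 -0.5  21.57] gap 0.0002 toolx 13.46 tz [ 0.    -0.001 -1.   ]
(-20, -45, 28) [ 0.002 -0.028 -0.011]
```

Request:
move_arm(delta_pos=[[0,0,-0.1],[0,0,-0.4],[0,0,-0.8],[0,0,-1],[0,0,-1]], roll=[0,0,0,0,0], fingers=[-1,-1,-1,-1,-1])

```text
time_s: 5.55
tool_pos: [0.5517, -0.0145, 0.1494]
ee_rot: [0.993, 0.117, 0.004, 0.0]
ft_force: [1.6, -0.1, -0.9]
finger_gap: 0.0001
grip_force: 0.0
```

Request:
move_arm(delta_pos=[[0,0,-0.4],[0,0,-0.8],[0,0,-1],[0,0,-1],[0.4,0,-1],[0.8,0,-1],[1,0,-1],[1,0,-1]], roll=[0,0,0,0,0,0,0,0], fingers=[-1,-1,-1,-1,-1,-1,-1,-1])

```text
time_s: 6.35
tool_pos: [0.6674, 0.0142, 0.2619]
ee_rot: [0.993, 0.118, -0.001, -0.001]
ft_force: [0.3, 0.8, -0.1]
finger_gap: -0.0001
grip_force: 0.0
```

Run:
```python
from h import *
to((140,-48,265),(140,-48,150))
b=snap('top');W=cloud(b);L=(W-O)@C*1000
m=(abs(L[...,0]+20)<14)&(abs(L[...,1])<95)&(L[...,2]>18)&(L[...,2]<120)
for y in range(-85,90,20):
    q=L[m&(abs(L[...,1]-y)<8)]; print(y,len(q),np.median(q[:,2]) if len(q) else 0)
m=(L[...,0]>50)&(L[...,0]<115)&(abs(L[...,1]-50)<40)&(L[...,2]>60)&(L[...,2]<200);P=L[m];k=P.mean(0);n=np.linalg.svd(P-k,full_matrices=False)[2][2];print('lid',k,n,P[:,2].max(),P[:,0].max())
cv2.imwrite('pics/t2.png',cv2.cvtColor(cv2.resize(b['frame'][85:235,110:310],(800,600)),cv2.COLOR_RGB2BGR))
```

```text
t 6.35 cass mm [101.9 -47.3 261.9] F cass [ 0.52  0.74 -0.13] gap -0.0001 toolx 13.54 tz [-0.002  0.001 -1.   ]
(140, -48, 265) [ 0.318  0.006 -0.026]
(140, -48, 150) [0.32  0.007 0.932]
-85 0 0
-65 0 0
-45 0 0
-25 0 0
-5 0 0
15 0 0
35 0 0
55 0 0
75 0 0<stdin>:7: RuntimeWarning: Mean of empty slice.
  ret = um.true_divide(
Traceback (most recent call last):
IndexError: index 2 is out of bounds for axis 0 with size 0
```

Run:
```python
from h import *
b=snap('side');W=cloud(b);L=(W-O)@C*1000
m=(abs(L[...,0]+20)<5)&(abs(L[...,1])<95)&(L[...,2]>18)&(L[...,2]<120)
for y in range(-85,90,20):
    q=L[m&(abs(L[...,1]-y)<8)]; print(y,len(q),np.median(q[:,2]) if len(q) else 0)
m=(L[...,0]>50)&(L[...,0]<115)&(abs(L[...,1]-50)<40)&(L[...,2]>60)&(L[...,2]<200);P=L[m];k=P.mean(0);n=np.linalg.svd(P-k,full_matrices=False)[2][2];print('lid',k,n,P[:,2].max(),P[:,0].max())
cv2.imwrite('pics/s2.png',cv2.cvtColor(cv2.resize(b['frame'][130:290,130:330],(750,600)),cv2.COLOR_RGB2BGR))
```

```text
-85 11 28.95041360222982
-65 13 28.795551240737346
-45 14 29.272962217411667
-25 15 28.367679234014744
-5 15 28.511598752820436
15 15 28.389996724183742
35 17 28.682685524536506
55 14 30.268472777055585
75 21 30.776812452940337
lid [ 87.72835303  43.53555722 126.69511361] [-0.98650911 -0.03416751  0.16010111] 182.1938200495459 107.7653230478087
```

View pics/s2.png

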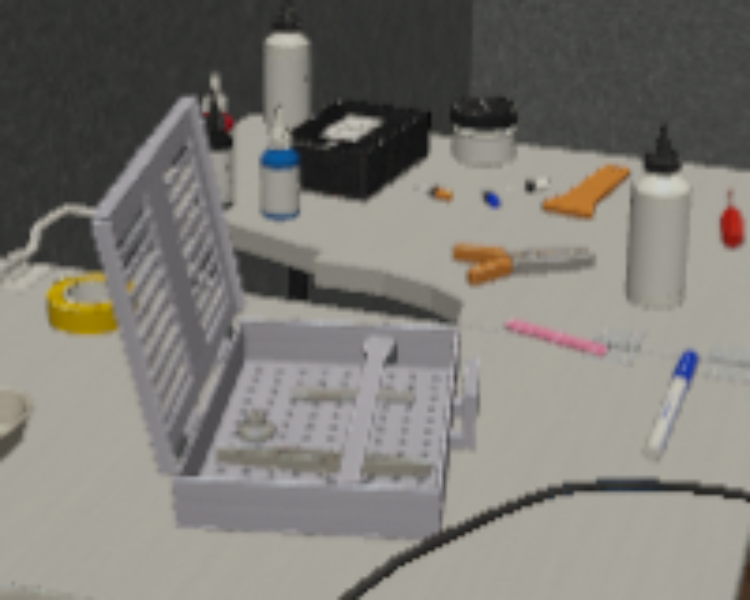

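The bar lies flat from (352,475) to (380,345) with the lid still open. Next I go behind the lid.

Request:
move_arm(delta_pos=[[0.35,0,-0.02],[0.35,0,0],[0.35,0,0.3],[0.35,0,0.6],[0.35,0,0.93],[0.35,0,0.93],[0.35,0,0.93]], roll=[0,0,0,0,0,0,0], fingers=[-1,-1,-1,-1,-1,-1,-1])

```text
time_s: 7.15
tool_pos: [0.7059, 0.022, 0.1539]
ee_rot: [0.993, 0.117, -0.001, 0.0]
ft_force: [0.9, 0.4, 1.6]
finger_gap: -0.0001
grip_force: 0.0
```

```bash
cat >> h.py <<'E'
def lid(th,r=125,w=11):
    # outer face: axis + r*(-cos,sin) + 3.5*(sin,cos)
    x=72-r*np.cos(th)+3.5*np.sin(th); z=37+r*np.sin(th)+3.5*np.cos(th)
    return tuple(float(a) for a in np.round((x+w,-48,z),1))
E
python3 - <<'E'
from h import *
to(*[lid(t) for t in np.append(np.arange(1.75,.05,-.125),0)])
E
```

```text
t 7.15 cass mm [141.1 -48.8 153.9] F cass [0.95 0.18 1.61] gap -0.0001 toolx 13.44 tz [-0.001 -0.    -1.   ]
(108.7, -48.0, 159.4) [-0.27  -0.006 -0.046]
(93.3, -48.0, 161.6) [-0.398 -0.006 -0.064]
(77.6, -48.0, 161.9) [-0.529 -0.006 -0.067]
(62.1, -48.0, 160.3) [-0.658 -0.005 -0.053]
(46.9, -48.0, 156.7) [-0.785 -0.005 -0.023]
(32.3, -48.0, 151.3) [-0.907 -0.005  0.022]
(18.4, -48.0, 144.1) [-1.022 -0.004  0.082]
(5.6, -48.0, 135.2) [-1.129 -0.004  0.157]
(-6.1, -48.0, 124.8) [-1.226 -0.004  0.243]
(-16.3, -48.0, 113.0) [-1.311 -0.004  0.342]
(-25.0, -48.0, 100.0) [-1.384 -0.004  0.45 ]
(-32.0, -48.0, 86.0) [-1.442 -0.003  0.567]
(-37.2, -48.0, 71.3) [-1.485 -0.003  0.689]
(-40.6, -48.0, 56.1) [-1.513 -0.003  0.816]
(-42.0, -48.0, 40.5) [-1.525 -0.003  0.946]
```

Request:
move_arm(delta_pos=[[-0.15,0,0],[-0.27,0,-0.05],[-0.4,0,-0.06],[-0.53,0,-0.07],[-0.66,0,-0.05],[-0.78,0,-0.02],[-0.9,0,0.02],[-0.9,0,0.02]], roll=[0,0,0,0,0,0,0,0], fingers=[-1,-1,-1,-1,-1,-1,-1,-1])

```text
time_s: 7.95
tool_pos: [0.6015, -0.0032, 0.1536]
ee_rot: [0.993, 0.117, 0.001, 0.001]
ft_force: [-0.1, -0.4, -1.0]
finger_gap: 0.0002
grip_force: 0.0
```

Run:
```python
from h import *
to(*[lid(t) for t in np.append(np.arange(1.125,.05,-.125),0)])
b=snap('side');W=cloud(b);L=(W-O)@C*1000
m=(L[...,0]>-70)&(L[...,0]<115)&(abs(L[...,1]-50)<40)&(L[...,2]>60)&(L[...,2]<200);P=L[m];k=P.mean(0);n=np.linalg.svd(P-k,full_matrices=False)[2][2];print('lid',k,n)
cv2.imwrite('pics/s3.png',cv2.cvtColor(cv2.resize(b['frame'][130:290,130:330],(750,600)),cv2.COLOR_RGB2BGR))
```

```text
t 7.95 cass mm [ 33.7 -48.8 153.6] F cass [-0.17 -0.37 -0.96] gap 0.0002 toolx 13.42 tz [ 0.003 -0.001 -1.   ]
(32.3, -48.0, 151.3) [-0.012 -0.006  0.019]
(18.4, -48.0, 144.1) [-0.128 -0.006  0.079]
(5.6, -48.0, 135.2) [-0.234 -0.006  0.153]
(-6.1, -48.0, 124.8) [-0.332 -0.006  0.239]
(-16.3, -48.0, 113.0) [-0.418 -0.006  0.337]
(-25.0, -48.0, 100.0) [-0.49  -0.006  0.446]
(-32.0, -48.0, 86.0) [-0.549 -0.006  0.562]
(-37.2, -48.0, 71.3) [-0.593 -0.006  0.685]
(-40.6, -48.0, 56.1) [-0.621 -0.006  0.811]
(-42.0, -48.0, 40.5) [-0.633 -0.006  0.941]
lid [ 22.24708026  32.61630752 157.71489021] [-0.80632227 -0.05449247 -0.58896092]
```

View pics/s3.png

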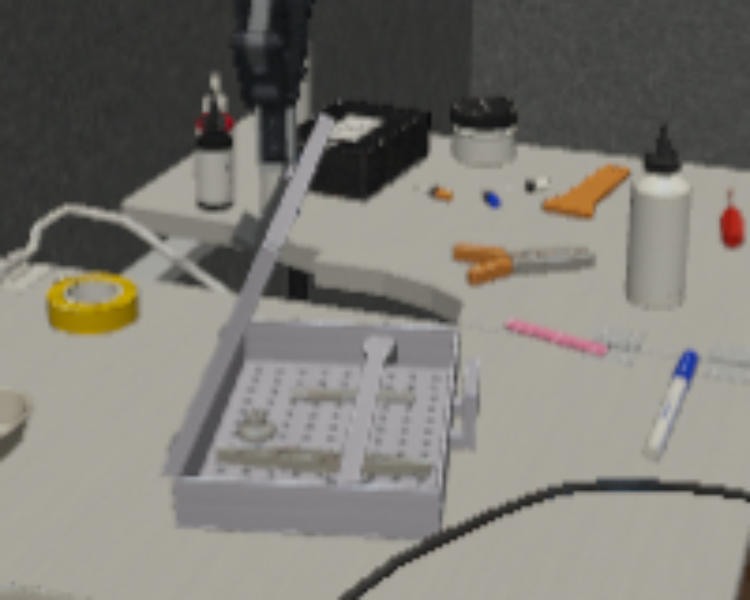

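The lid at (270,220) now leans forward, with the fingertips behind it at (275,160). I'll continue down.

Request:
move_arm(delta_pos=[[-0.13,0,0.08],[-0.23,0,0.15],[-0.33,0,0.24],[-0.42,0,0.34],[-0.49,0,0.45],[-0.55,0,0.56],[-0.59,0,0.68],[-0.62,0,0.81]], roll=[0,0,0,0,0,0,0,0], fingers=[-1,-1,-1,-1,-1,-1,-1,-1])

```text
time_s: 8.8
tool_pos: [0.5313, -0.0199, 0.0548]
ee_rot: [0.993, 0.117, 0.002, 0.0]
ft_force: [0.2, -0.3, 0.0]
finger_gap: -0.0002
grip_force: 0.4
```

Run:
```python
from h import *
to((-42,-48,40.5))
```

```text
t 8.8 cass mm [-38.5 -48.5  54.8] F cass [ 0.17 -0.3   0.01] gap -0.0002 toolx 13.44 tz [ 0.003 -0.    -1.   ]
(-42, -48, 40.5) [-0.03  -0.004  0.119]
```

Request:
move_arm(delta_pos=[[-0.03,0,0.04],[-0.03,0,0.08],[-0.03,0,0.12],[-0.03,0,0.14],[-0.03,0,0.15],[-0.03,0,0.15]], roll=[0,0,0,0,0,0], fingers=[-1,-1,-1,-1,-1,-1])

```text
time_s: 9.4
tool_pos: [0.527, -0.0208, 0.0395]
ee_rot: [0.993, 0.117, 0.001, 0.001]
ft_force: [-14.2, -1.3, 46.4]
finger_gap: 0.0
grip_force: 23.4
```

Run:
```python
from h import *
to((-42,-48,40.5))
b=snap('side');W=cloud(b);L=(W-O)@C*1000
for x in(-65,-40,-10,20,50):
    q=L[(abs(L[...,0]-x)<6)&(abs(L[...,1]-60)<35)&(L[...,2]>20)&(L[...,2]<80)]; print(x,len(q),np.median(q[:,2]))
cv2.imwrite('pics/s4.png',cv2.cvtColor(cv2.resize(b['frame'][130:290,130:330],(750,600)),cv2.COLOR_RGB2BGR))
```

```text
t 9.4 cass mm [-42.9 -48.4  39.5] F cass [-14.12   2.02  46.4 ] gap 0.0 toolx 13.45 tz [ 0.003 -0.002 -1.   ]
(-42, -48, 40.5) [ 0.007 -0.004 -0.008]
-65 101 40.67230407814591
-40 57 39.888910110955024
-10 63 41.3585600451352
20 59 41.60233050204815
50 68 42.0844311866691
```

View pics/s4.png

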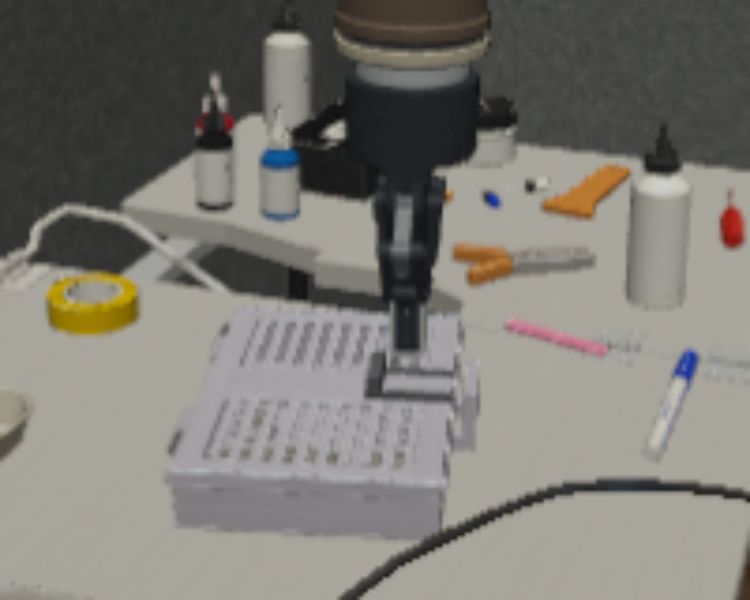

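The lid is fully shut (about 41 mm flat). The latch tab sits at (378,375), drawn back, with the keeper at (468,390). I'll lift and go behind the tab.

Request:
move_arm(delta_pos=[[0,0,-0.2],[0,0,-0.4],[0.2,-0.2,-0.4],[0.4,-0.4,-0.4],[0.4,-0.4,-0.4],[0.4,-0.4,-0.4]], roll=[0,0,0,0,0,0], fingers=[-1,-1,-1,-1,-1,-1])

```text
time_s: 10.05
tool_pos: [0.5618, 0.0378, 0.084]
ee_rot: [0.993, 0.118, 0.0, -0.0]
ft_force: [-0.7, -0.4, 0.7]
finger_gap: -0.0
grip_force: 0.0
```

Run:
```python
from h import *
to((5,0,49),(-11,0,49),(-30,0,49))
b=snap('side');W=cloud(b);L=(W-O)@C*1000
q=L[(abs(L[...,0]+30)<25)&(abs(L[...,1])<25)&(L[...,2]>51)&(L[...,2]<60)]
print('tab',len(q),q.min(0),q.max(0),np.median(q,0))
for x in(-65,-40,-10,20,50):
    q=L[(abs(L[...,0]-x)<6)&(abs(L[...,1]-60)<35)&(L[...,2]>20)&(L[...,2]<80)]; print(x,len(q),np.median(q[:,2]))
```

```text
t 10.05 cass mm [ 4.8  0.4 84. ] F cass [-0.76 -0.21  0.66] gap -0.0 toolx 13.54 tz [ 0.001  0.    -1.   ]
(5, 0, 49) [0.002 0.004 0.292]
(-11, 0, 49) [-0.132  0.004  0.292]
(-30, 0, 49) [-0.29   0.004  0.292]
tab 38 [-32.27620648 -19.20213805  51.21701132] [-23.58923048  17.43841739  58.89274118] [-28.21297133   5.12264575  57.32622711]
-65 99 41.357583085012195
-40 56 40.651887470003636
-10 60 41.35073872558983
20 64 42.14391265606991
50 74 42.00838445192208
```

Tab rear face at about x = -22 mm. I'll descend to z = 49 mm and push forward, watching the force.

Request:
move_arm(delta_pos=[[0,0,0.15],[0,0,0.29],[0,0,0.29],[-0.08,0,0.29],[-0.15,0,0.29],[-0.2,0,0.29],[-0.25,0,0.29],[-0.28,0,0.29]], roll=[0,0,0,0,0,0,0,0], fingers=[-1,-1,-1,-1,-1,-1,-1,-1])

```text
time_s: 10.9
tool_pos: [0.5286, 0.0287, 0.0496]
ee_rot: [0.993, 0.117, 0.001, 0.0]
ft_force: [2.2, -1.4, 0.2]
finger_gap: 0.0003
grip_force: 1.0
```

Request:
move_arm(delta_pos=[[-0.02,0,0],[-0.03,0,0],[-0.04,0,0],[-0.04,0,0]], roll=[0,0,0,0], fingers=[-1,-1,-1,-1])

```text
time_s: 11.3
tool_pos: [0.5272, 0.0286, 0.0498]
ee_rot: [0.993, 0.117, 0.003, -0.0]
ft_force: [9.3, -0.1, -4.1]
finger_gap: 0.0001
grip_force: 4.8
```

Run:
```python
from h import *
st()
b=snap('side');W=cloud(b);L=(W-O)@C*1000
q=L[(abs(L[...,0]+40)<25)&(abs(L[...,1])<25)&(L[...,2]>51)&(L[...,2]<60)]
print('tab',len(q),q.min(0),q.max(0),np.median(q,0))
```

```text
t 11.3 cass mm [-31.1  -0.5  49.8] F cass [ 9.06 -2.24 -4.15] gap 0.0001 toolx 13.44 tz [ 0.006  0.001 -1.   ]
tab 69 [-49.46360508 -16.93084105  51.90278964] [-20.49276173  17.07114623  59.93302543] [-42.44759253   5.77216815  56.69599276]
```

Request:
move_arm(delta_pos=[[-0.02,0,0],[-0.04,0,0],[-0.05,0,0],[-0.05,0,0]], roll=[0,0,0,0], fingers=[-1,-1,-1,-1])

```text
time_s: 11.75
tool_pos: [0.527, 0.0286, 0.0515]
ee_rot: [0.993, 0.117, 0.008, -0.001]
ft_force: [23.6, 2.9, -5.9]
finger_gap: -0.0001
grip_force: 11.6
```

Request:
move_arm(delta_pos=[[0.1,0,0],[0.2,0,0],[0.2,0,-0.3],[0.2,0,-0.7],[0.2,0,-1],[0.2,0,-1],[0.2,0,-1]], roll=[0,0,0,0,0,0,0], fingers=[-1,-1,-1,-1,-1,-1,-1])

```text
time_s: 12.45
tool_pos: [0.5413, 0.0322, 0.1693]
ee_rot: [0.993, 0.117, 0.0, 0.0]
ft_force: [0.8, 0.1, -0.3]
finger_gap: 0.0001
grip_force: 0.0
```

Run:
```python
from h import *
st()
b=snap('side');W=cloud(b);L=(W-O)@C*1000
q=L[(abs(L[...,0]+40)<25)&(abs(L[...,1])<25)&(L[...,2]>53)&(L[...,2]<60)]
print('tab',len(q),q.min(0),q.max(0),np.median(q,0))
for x in(-65,-40,-10,20,50):
    q=L[(abs(L[...,0]-x)<6)&(abs(L[...,1]-60)<35)&(L[...,2]>20)&(L[...,2]<80)]; print(x,len(q),np.median(q[:,2]))
cv2.imwrite('pics/s5.png',cv2.cvtColor(cv2.resize(b['frame'][130:290,130:330],(750,600)),cv2.COLOR_RGB2BGR))
```

```text
t 12.45 cass mm [-16.5  -0.2 169.3] F cass [ 0.84 -0.14 -0.25] gap 0.0001 toolx 13.45 tz [ 0. -0. -1.]
tab 38 [-49.27177453 -16.42110797  53.72458943] [-40.48313662  16.63334107  59.98378742] [-45.72898936   2.7415669   58.83970153]
-65 104 42.98195999241351
-40 59 42.05708296745443
-10 58 42.05873206704338
20 60 42.3767497531893
50 74 42.47698213530818
```

View pics/s5.png

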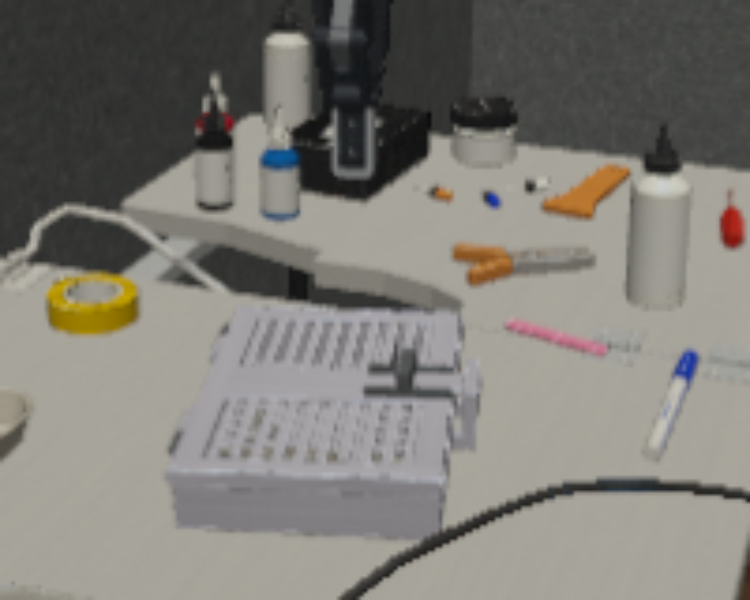

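The latch is forward: the tab is at (405,370), having moved about 17 mm to its stop. The lid's front edge seems to have come up about 1.6 mm, so I'll press it down again beside the latch.

Request:
move_arm(delta_pos=[[-0.1,0.2,0],[-0.21,0.4,0],[-0.21,0.4,0.3],[-0.21,0.4,0.6],[-0.21,0.4,0.9],[-0.21,0.4,0.95],[-0.21,0.4,0.95]], roll=[0,0,0,0,0,0,0], fingers=[-1,-1,-1,-1,-1,-1,-1])

```text
time_s: 13.2
tool_pos: [0.5264, -0.0202, 0.0534]
ee_rot: [0.993, 0.117, -0.002, -0.0]
ft_force: [-0.3, 0.5, 2.2]
finger_gap: -0.0002
grip_force: 0.0
```

Request:
move_arm(delta_pos=[[0,0,0.05],[0,0,0.1],[0,0,0.14],[0,0,0.14]], roll=[0,0,0,0], fingers=[-1,-1,-1,-1])

```text
time_s: 13.6
tool_pos: [0.529, -0.0203, 0.0402]
ee_rot: [0.993, 0.117, 0.001, 0.001]
ft_force: [-6.1, -1.4, 19.9]
finger_gap: -0.0002
grip_force: 9.9
```

Request:
move_arm(delta_pos=[[0,0,-0.2],[0,0,-0.5],[0,0,-0.9],[0,0,-1],[0,0,-1],[0,0,-1]], roll=[0,0,0,0,0,0], fingers=[-1,-1,-1,-1,-1,-1])

```text
time_s: 14.2
tool_pos: [0.5278, -0.0206, 0.1578]
ee_rot: [0.993, 0.117, 0.0, 0.0]
ft_force: [0.8, 0.7, -0.6]
finger_gap: -0.0
grip_force: 0.0
```

Run:
```python
from h import *
st()
b=snap('side');W=cloud(b);L=(W-O)@C*1000
q=L[(abs(L[...,0]+40)<25)&(abs(L[...,1])<25)&(L[...,2]>53)&(L[...,2]<60)]
print('tab',len(q),q.min(0),q.max(0),np.median(q,0))
for x in(-65,-40,-10,20,50):
    q=L[(abs(L[...,0]-x)<6)&(abs(L[...,1]-60)<35)&(L[...,2]>20)&(L[...,2]<80)]; print(x,len(q),np.median(q[:,2]))
```

```text
t 14.2 cass mm [-42.  -48.4 157.8] F cass [ 0.91  0.54 -0.63] gap -0.0 toolx 13.44 tz [ 0. -0. -1.]
tab 36 [-49.28543788 -16.39560021  53.50383259] [-40.75746563  17.87416266  59.28350471] [-45.74647758   0.61905254  57.34214856]
-65 102 41.354969894042775
-40 56 40.60251974344007
-10 62 41.24944533150325
20 61 42.005155021005336
50 69 42.157828967742155
```

The lid is back at its shut reading, the latch is forward and the arm is clear, so I'm handing in.

```bash
python3 -c "
from bench import ctrl
print(ctrl.hand_in())"
```

```text
the job is handed in; nothing more can be done
None
```

I handed the job in at about 14 s, with the bar flat, the lid fully shut, the latch pushed about 17 mm to its stop, and the arm clear; the hand-in call gave no verdict.

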